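Set the lift angle on the timing machine and start the measurement

TASK

The watch movement in the timing machine's pickup needs a lift angle four steps higher than the one now set. With a fingertip in the notch of the big black dial, push the dial round clockwise (seen from above) exactly four clicks from where it now stands, let it rest in that click, and only then press the green start key fully down and let it come back up. Grasp and lift nothing, and leave the movement and the loose things round the machine where they are.

Things in the scene. Friction and masses are not known exactly. Their poses are not given: they have to be found in the camera images.
- timing_machine: Timing machine, a light-grey desktop case 170 mm deep (x) by 230 mm wide (y), fixed. Origin: centre of its underside; x points to its back (screen), y to its left, z up. The deck is 40 mm above the bench; at the back (x > 46 mm) a sloping screen housing rises to 102 mm. On the deck: black dial on the right, green key front left, pickup cradle with the movement behind the key.
- dial_axis (a point): Point on the dial's upright turning axis, level with the dial's top face (58 mm above the bench). The dial is 96 mm across; its skirt's top, the floor of the notch, is at 47 mm. A spring ball snaps the dial into the nearest click: a push of about 5 to 8 N at the notch brings it over the ridge half-way to the next click, then it jumps on to that click by itself and stays there.
- first_mark (a point): Middle of the first of eight white marks on the deck round the dial, 54 mm from its axis: the notch points at it in the first click position. The other marks and positions follow clockwise, 24 degrees apart, with end stops just beyond the first and the last. The dial starts in one of the first three positions.
- finger_notch (a point): Middle of the dial's finger notch, turns with the dial: 32 mm from the axis, half-way up the notch's walls (53 mm above the bench). The notch is a U-shaped cut 40 mm wide and 11 mm deep with upright side walls, from 14 mm from the axis out to the rim (46 mm), open outward and upward, with a white line along its floor. Its x axis points outward. Four clicks turn it 96 degrees.
- start_key_top (a point): Centre of the top of the round green start key, 24 mm across, 57 mm above the bench; it stands 10 mm proud of its black collar (40 mm across).
- start_key (a joint): Travel of the start key in m: 0 up, 0.006 fully down. It springs back; fully down takes about 5 N.
- watch_movement: Bare round watch movement, 26 mm across, 6 mm thick, loose in the pickup cradle between two steel jaws; origin at the centre of its underside, 54 mm above the bench. Not to be touched.
- eye_loupe: Black flared eye loupe, 36 mm across, 39 mm tall, standing loose left of the machine; origin at the centre of its underside.
- brass_ring: Brass case ring, 30 mm across, 19 mm tall, loose right of the machine; origin at the centre of its underside.
- screwdriver: Watch screwdriver with orange cap, 92 mm long, 12 mm thick, lying loose on the mat left of the machine; origin at the middle of its underside.
- strap: Half of a brown leather watch strap, 79 x 18 x 8 mm, lying loose on the mat; origin at the middle of its underside.
- steel_loupe: Small steel loupe, 24 mm across, 25 mm tall, standing loose at the front right; origin at the centre of its underside.

How it is judged:
By the outcome, as a careful person would: the job done as asked, in the order asked, and still so for the second after the job is handed in, with the robot touching nothing.
It also fails if it takes over 51 s, if anything falls off the work surface, if the arm or the gripper's body presses on something with over 40 N, if the wrist force passes 120 N, or if a joint passes its speed limit or range.

ROBOT

A 6-joint arm with a two-finger parallel gripper is mounted at the origin on a cart in front of the work surface, level with it; the furniture and walls round the work are solid. World frame = base frame: x ahead of the robot, y to its left, z up, the work surface at z = 0. Lengths are in mm, angles in rad, forces in N, time in s.
With the tool pointing down it reaches from about 325 to 925 mm from the base axis. Payload 3.1 kg.
Tool frame: the origin (TCP) lies at the centre of the arm's flange, where the gripper is bolted on; the fingertips stand 173 mm ahead of it and the grasp point (between the pads) lies 155 mm ahead of it (r.nose_length is the distance from the TCP to the fingertips, in mm); z points along the fingers, y is the direction in which the jaws open and shut (so a half turn about z gives the same grasp; the last joint's range is limited). The gripper opens to 85 mm and grips with 20 to 120 N. Pads are 22 mm wide; open, the fingers measure 114 mm over their backs; the gripper's body (76 mm by 85 mm) begins 54 mm behind the grasp point. The pads swing forward as they close: fully open they stand 13 mm farther back than shut.
Start: joints at [-1.367, 0.217, 1.613, -0, 1.311, -0.112], TCP at [194.132, -594.099, 404.7] pointing down, gripper open.
Joint ranges: [-2.75, 2.75], [-0.78, 2.1], [0.31, 2.55], [-1.13, 4.27], [0.13, 2.63], [-2.58, 2.58]. Speed limits (rad/s): [2.79, 2.79, 3.14, 3.14, 3.14, 3.14].

INTERFACE

Orientations are given as [roll, pitch, yaw] about the fixed x, y, z axes, in that order (R = Rz(yaw) Ry(pitch) Rx(roll)).
In Python, from bench import r, get_image gives the robot as it stands.
- The arm moves only by the tool apply_moves, never from a script. Its argument "deltas" is a list of rows, each an object with "xyz": the shift along the tool's x, y, z in cm, a list of three; "twist": the turn, a rotation vector about the tool's x, y, z in rad, a list of three; "fingers": the closure in counts, from 0 (fully open) to 255 (shut). In form: [{"xyz": [tx, ty, tz], "twist": [ax, ay, az], "fingers": fingers}, ...]. A call has 1 to 20 rows; each row is the pose to reach, as a shift and turn from the pose measured when the call began, along the tool's axes at that moment; what a row does not reach only later rows make up. A row lasts 1/10 s, in which the tool goes at most 50 mm and 8.59 degrees, less where a joint would pass 70% of its speed; a pose out of reach is approached as far as the arm can. A call with a gripper value outside its range is refused whole. The fingers move at their own pace and stop on an object; "grip_force" is the grip in N (left out, the last holds). Time passes only in rows, so rows that repeat a pose let the fingers close. It gives the time, the measured TCP pose, the force and the opening at its end, in the units of the state.
- r.sense(): the state, without advancing time (a new reading comes with each control period).
- get_image(name): name is "side" or "top" or "wrist"; returns a dict with "image" (384x512x3 uint8, red, green, blue), "vertical_fov" (degrees; the focal length in pixels is half the picture's height over the tangent of half this angle, whatever the lens; pixels are square), "cx", "cy" (the principal point, pixels), "dist_coeffs" ([k1, k2, p1, p2, k3] as OpenCV has them; the pictures are not rectified), "rvec" (rotation vector, rad) and "tvec" (3), from world to camera coordinates, as OpenCV has them; the wrist camera has in their place "hand_eye" (4x4, takes a point from camera to tool coordinates, whose origin is the TCP and whose axes are the flange's). Camera axes: x right, y down, z forward; pixel columns grow to the right and rows downward; lengths in mm; the calibration is good to about 2 mm. A picture is of the moment at which its call begins: read the wrist's pose just before it. There is no depth.
- r.close_job(): hands the job in, once; it reports no verdict.
The state is a dict: "clock": time; "qpos": joint angles; "qvel": joint speeds; "tau": joint torques, N m; "tool_pos": TCP position; "tcp_rot": TCP orientation; "ft_force": force on the tool from outside, world axes, zero at the start; "wrist_torque": the same for the moment, N m; "opening": finger opening in mm.
Only numpy, scipy, OpenCV 4.12 (cv2) and the standard library are available. Lean on these libraries where they do the work, as an engineer would, in place of code of your own. Each camera call takes 0.05 s, during which the arm holds its last target.

## Working session

There is one attempt and no reset: what is moved stays moved. The work goes in short steps, Python scripts to look and compute and a tool call to move; the robot and the scene stay as the last step left them, time stands still between calls to the robot, and variables do not carry over. Pictures are saved under pics/ and viewed, and the job is handed in when it is done.

Besides the shell and the picture viewer there is one more tool, called after "Emit:" in YAML: its name, and indented under it one key for each argument. apply_moves: Moves the arm, as the interface text tells. Its arguments: {"type":"object","properties":{"deltas":{"type":"array"},"grip_force":{"type":"number"}},"required":["deltas"]}

```bash
mkdir -p pics; ls; python3 - <<'E'
from bench import r,get_image
import cv2,json
print(r.sense(), r.nose_length)
for n in ("side","top","wrist"):
    d=get_image(n); cv2.imwrite(f"pics/{n}0.png",cv2.cvtColor(d.pop("image"),cv2.COLOR_RGB2BGR)); print(n,d)
E
```

```text
pics
{'clock': 0.0, 'qpos': array([-1.36722384e+00,  2.17741264e-01,  1.61498120e+00, -2.51478070e-05,
        1.31127912e+00, -1.12225679e-01]), 'qvel': array([-0.00058325, -0.00034444,  0.00018231, -0.00012578,  0.00094451,
        0.00094868]), 'tau': array([-4.29358543e-04, -3.96843481e+01, -3.03852582e+01, -3.59015603e-04,
        9.69071465e-03,  5.35388651e-06]), 'tool_pos': array([ 194.02720586, -593.67976851,  403.35118383]), 'tcp_rot': array([-3.13919616e+00, -2.45639049e-04,  3.15804357e-01]), 'ft_force': array([-0.69375903, -0.3451099 ,  0.37234379]), 'wrist_torque': array([-0.07750687,  0.02207968,  0.02308057]), 'opening': 85.35549756847597} 173.4
side {'vertical_fov': 52.97295238255661, 'cx': 255.86673982017686, 'cy': 193.88616768151093, 'dist_coeffs': array([-0.11790447,  0.        ,  0.        ,  0.        ,  0.        ]), 'rvec': array([ 0.60069539, -2.6100499 ,  1.26072501]), 'tvec': array([427.24247018, 199.09624165, 756.64708143])}
top {'vertical_fov': 49.19994013845529, 'cx': 255.57665807254503, 'cy': 190.95372943770434, 'dist_coeffs': array([-0.02618968,  0.        ,  0.        ,  0.        ,  0.        ]), 'rvec': array([ 2.14117771, -2.16266643,  0.12631513]), 'tvec': array([  -1.15945701,  509.52486951, 1009.41574588])}
wrist {'vertical_fov': 67.95777245036712, 'cx': 253.70881795587636, 'cy': 194.5942527165255, 'dist_coeffs': array([-0.06849217,  0.        ,  0.        ,  0.        ,  0.        ]), 'hand_eye': array([[-5.46196719e-04, -9.54965337e-01, -2.96716880e-01,
         7.60885573e+01],
       [ 9.99999188e-01, -8.63125493e-04,  9.37117738e-04,
        -1.69727240e-01],
       [-1.15101886e-03, -2.96716128e-01,  9.54965033e-01,
         3.06356066e+01],
       [ 0.00000000e+00,  0.00000000e+00,  0.00000000e+00,
         1.00000000e+00]])}
```

View pics/side0.png

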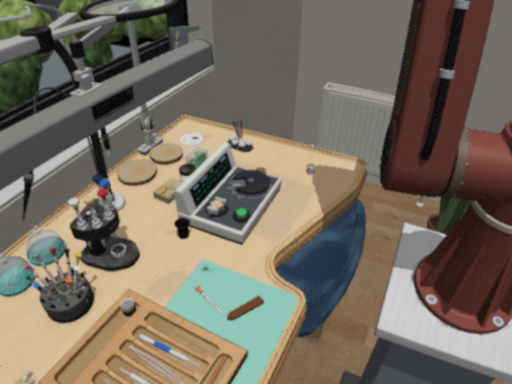

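View pics/top0.png

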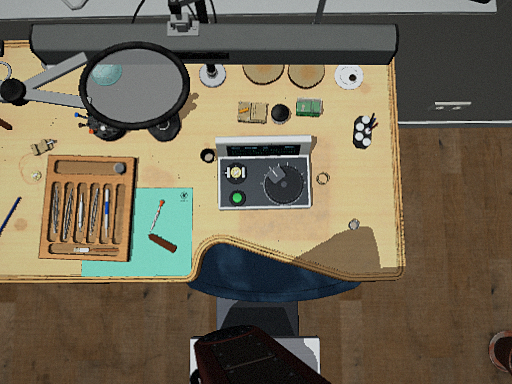

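View pics/wrist0.png

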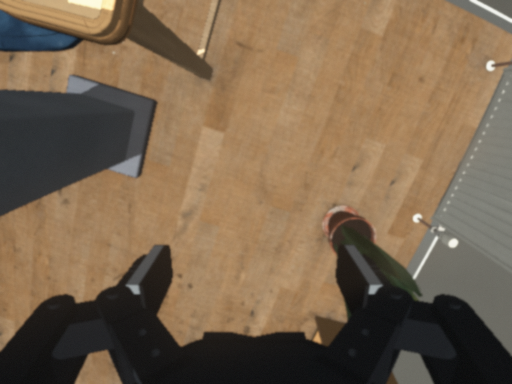

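```bash
python3 - <<'E'
import cv2
a=cv2.imread("pics/top0.png")[125:220,205:335]
cv2.imwrite("pics/topc.png",cv2.resize(a,None,fx=6,fy=6,interpolation=cv2.INTER_CUBIC))
E
cat > h.py <<'E'
import numpy as np,cv2
from scipy.spatial.transform import Rotation as R
def K(d):
    f=192/np.tan(np.radians(d["vertical_fov"])/2)
    return np.array([[f,0,d["cx"]],[0,f,d["cy"]],[0,0,1.]])
def ext(d,s=None):
    # returns camera->world R, c
    if "rvec" in d:
        Rm=cv2.Rodrigues(np.array(d["rvec"]))[0]; return Rm.T, -Rm.T@np.array(d["tvec"])
    Rt=R.from_euler("xyz",s["tcp_rot"]).as_matrix(); H=np.array(d["hand_eye"])
    return Rt@H[:3,:3], Rt@H[:3,3]+s["tool_pos"]
def ray(d,uv,z,s=None):
    p=cv2.undistortPoints(np.array(uv,float).reshape(-1,1,2),K(d),np.array(d["dist_coeffs"])).reshape(-1,2)
    Rw,c=ext(d,s); v=np.c_[p,np.ones(len(p))]@Rw.T
    return c+v*((z-c[2])/v[:,2])[:,None]
def proj(d,P,s=None):
    Rw,c=ext(d,s); Rm=Rw.T
    return cv2.projectPoints(np.array(P,float).reshape(-1,1,3),cv2.Rodrigues(Rm)[0],-Rm@c,K(d),np.array(d["dist_coeffs"]))[0].reshape(-1,2)
E
```

```text
(no output)
```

View pics/topc.png

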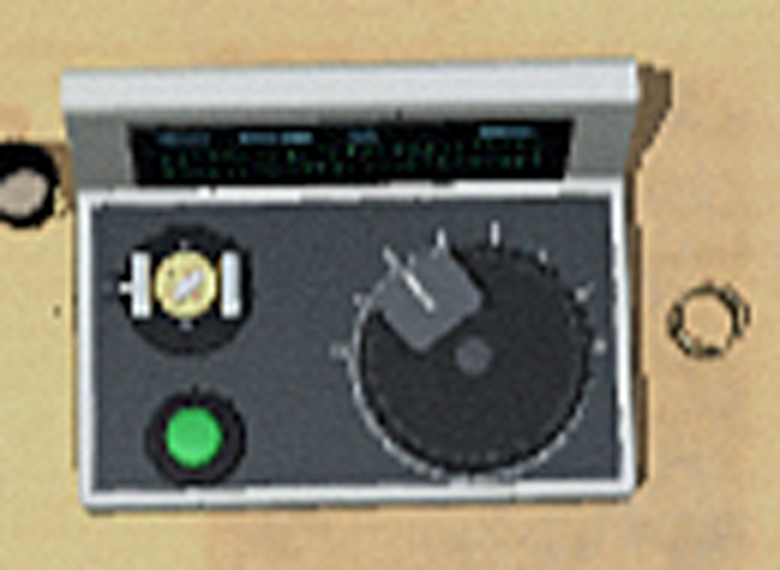

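```bash
python3 - <<'E'
from bench import r,get_image
from h import *
d=get_image("top")
def u(x,y): return [205+x/6-.4,125+y/6-.4]
ax=ray(d,[u(473,357)],58)[0]; print("axis",ax)
m=ray(d,[u(*p) for p in [(340,350),(360,300),(392,255),(442,238),(495,232),(545,255),(585,292),(600,345)]],40)
for p in m: print(p, np.linalg.norm((p-ax)[:2]), np.degrees(np.arctan2(*(p-ax)[[1,0]])))
print("notch line", ray(d,[u(388,250),u(432,308)],47))
print("key",ray(d,[u(194,436)],57)); print("mov",ray(d,[u(186,284)],60))
c=ray(d,[u(85,507),u(635,497)],0);print(c, np.arctan2(*(c[0]-c[1])[:2][::1]))
c=ray(d,[u(88,200),u(628,195),u(90,495),u(632,490)],40);print(c)
print("ring",ray(d,[u(707,322)],10))
E
```

```text
axis [522.25104034 -74.18889818  58.        ]
[528.32214812 -20.55893052  40.        ] 53.972509484939394 83.5414044063887
[549.08951953 -29.04578896  40.        ] 52.51860884756842 59.26767198102758
[567.8060652  -42.51172416  40.        ] 55.486067113512874 34.813233611257594
[574.72516206 -63.30673337  40.        ] 53.5906238166384 11.71601439106751
[577.00884233 -85.28822997  40.        ] 55.87138843591007 -11.45852855281867
[ 567.1123098  -105.77397548   40.        ] 54.86483943968211 -35.147888321722824
[ 551.42737182 -121.94250513   40.        ] 55.961283900019254 -58.57605036243455
[ 529.25431929 -127.59430743   40.        ] 53.86263690279972 -82.52918876518777
notch line [[568.61720906 -40.70896651  47.        ]
 [544.28097571 -58.40523186  47.        ]]
key [[491.41244218  38.81737787  57.        ]]
mov [[553.1052659   41.67026064  60.        ]]
[[ 467.92997797   88.32656105    0.        ]
 [ 469.79628376 -145.26899927    0.        ]] -0.007989304587398638
[[ 592.43059933   83.42625032   40.        ]
 [ 592.01174959 -140.73874995   40.        ]
 [ 469.46756652   82.4065836    40.        ]
 [ 469.24130142 -139.22576494   40.        ]]
ring [[ 543.04602422 -176.49508165   10.        ]]
```

```bash
cat >> h.py <<'E'
def goto(s,xyz,yaw):
    Rt=R.from_euler("xyz",s["tcp_rot"]).as_matrix(); Rg=R.from_euler("xyz",[np.pi,0,np.radians(yaw)]).as_matrix()
    print("xyz cm",np.round(Rt.T@(np.array(xyz)-s["tool_pos"])/10,3),"twist",np.round(R.from_matrix(Rt.T@Rg).as_rotvec(),4))
E
python3 - <<'E'
from bench import r
from h import *
goto(r.sense(),[535,-50,350],90); goto(r.sense(),[535,-50,350],125)
E
```

```text
xyz cm [ 49.295 -41.096   5.458] twist [-1.200e-03 -1.200e-03 -1.255e+00]
xyz cm [ 49.295 -41.096   5.458] twist [-9.0000e-04 -1.6000e-03 -1.8658e+00]
```

Emit:
apply_moves:
  deltas:
    - {"xyz": [5, -4, 0], "twist": [0, 0, -0.1], "fingers": 255}
    - {"xyz": [10, -8, 0], "twist": [0, 0, -0.2], "fingers": 255}
    - {"xyz": [14, -12, 0], "twist": [0, 0, -0.3], "fingers": 255}
    - {"xyz": [18, -15, 0], "twist": [0, 0, -0.4], "fingers": 255}
    - {"xyz": [22, -18, 0], "twist": [0, 0, -0.5], "fingers": 255}
    - {"xyz": [26, -21.5, 0], "twist": [0, 0, -0.6], "fingers": 255}
    - {"xyz": [30, -25, 0], "twist": [0, 0, -0.75], "fingers": 255}
    - {"xyz": [34, -28, 1], "twist": [0, 0, -0.9], "fingers": 255}
    - {"xyz": [38, -31.5, 2], "twist": [0, 0, -1.05], "fingers": 255}
    - {"xyz": [42, -35, 3], "twist": [0, 0, -1.2], "fingers": 255}
    - {"xyz": [46, -38, 4], "twist": [0, 0, -1.35], "fingers": 255}
    - {"xyz": [49.3, -41.1, 5.4], "twist": [0, 0, -1.5], "fingers": 255}
    - {"xyz": [49.3, -41.1, 5.4], "twist": [0, 0, -1.65], "fingers": 255}
    - {"xyz": [49.3, -41.1, 5.4], "twist": [0, 0, -1.8], "fingers": 255}
    - {"xyz": [49.3, -41.1, 5.4], "twist": [0, 0, -1.866], "fingers": 255}
    - {"xyz": [49.3, -41.1, 5.4], "twist": [0, 0, -1.866], "fingers": 255}
    - {"xyz": [49.3, -41.1, 5.4], "twist": [0, 0, -1.866], "fingers": 255}
    - {"xyz": [49.3, -41.1, 5.4], "twist": [0, 0, -1.866], "fingers": 255}

```text
clock: 2.0
tool_pos: [534.9, -50.3, 350.6]
tcp_rot: [3.141, -0.001, 2.18]
ft_force: [1.0, -0.1, 0.6]
opening: -0.4
```

```bash
python3 - <<'E'
from bench import r,get_image
from h import *
s=r.sense();print({k:s[k] for k in ("clock","qpos","tool_pos","tcp_rot","ft_force","opening")})
d=get_image("wrist");im=cv2.cvtColor(d["image"],cv2.COLOR_RGB2BGR);cv2.imwrite("pics/w1raw.png",im)
import pickle;pickle.dump((s,d),open("w1.pkl","wb"))
cv2.imwrite("pics/w1.png",cv2.resize(im,(800,600),interpolation=cv2.INTER_CUBIC))
E
```

```text
{'clock': 2.0, 'qpos': array([-2.24782330e-01,  8.47654536e-02,  1.86936938e+00,  1.55262680e-03,
        1.18799053e+00, -8.34681938e-01]), 'tool_pos': array([534.9121777 , -50.30554584, 350.6343863 ]), 'tcp_rot': array([ 3.14088349e+00, -1.36188616e-03,  2.18011609e+00]), 'ft_force': array([ 0.96929433, -0.13519511,  0.63447445]), 'opening': -0.35213172188666825}
```

View pics/w1.png

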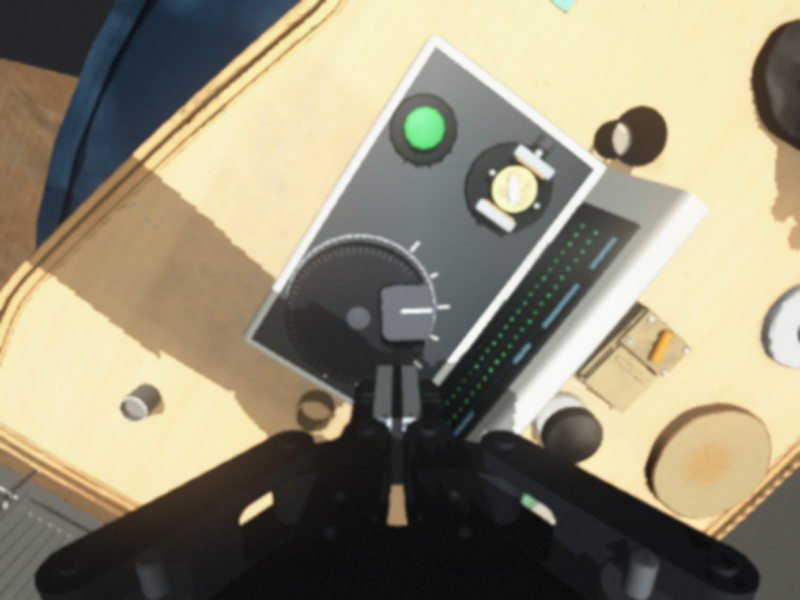

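```bash
python3 - <<'E'
import cv2
a=cv2.imread("pics/w1raw.png")[140:260,170:310]
cv2.imwrite("pics/w1d.png",cv2.resize(a,None,fx=5,fy=5,interpolation=cv2.INTER_CUBIC))
E
python3 - <<'E'
import pickle
from h import *
s,d=pickle.load(open("w1.pkl","rb"))
u=lambda x,y:[x*.64-.2,y*.64-.2]
ax=ray(d,[u(358,318)],58,s)[0];print("axis",ax)
for p in ray(d,[u(415,247),u(434,276),u(445,307),u(434,337)],40,s): print(p,np.linalg.norm((p-ax)[:2]), np.degrees(np.arctan2(*(p-ax)[[1,0]])))
l=ray(d,[u(402,311),u(430,310)],47,s);print(l)
print("key",ray(d,[u(424,128)],57,s),"mov",ray(d,[u(514,190)],60,s))
E
```

```text
axis [523.67495341 -75.62050668  58.        ]
[529.28719342 -21.23843531  40.        ] 54.67089650055283 84.10792310103112
[550.35023333 -29.58326562  40.        ] 53.207124743425325 59.91078392627775
[568.75863978 -42.37248079  40.        ] 56.01758653663144 36.40779268260239
[575.36997923 -63.63950376  40.        ] 53.06524404290087 13.048673962873517
[[545.67636489 -59.06406924  47.        ]
 [560.10533295 -48.17999061  47.        ]]
key [[492.22679602  38.21442218  57.        ]] mov [[553.87589998  40.45066825  60.        ]]
```

View pics/w1d.png

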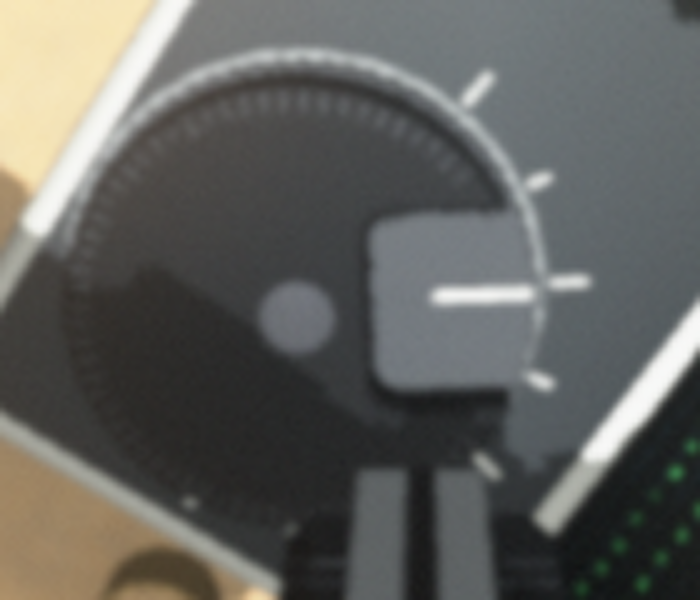

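```bash
python3 - <<'E'
from bench import r
from h import *
goto(r.sense(),[548.9,-56.2,245],126); goto(r.sense(),[548.9,-56.2,224],126)
E
```

```text
xyz cm [-1.29   0.804 10.57 ] twist [ 0.0008 -0.0012 -0.0189]
xyz cm [-1.293  0.802 12.67 ] twist [ 0.0008 -0.0012 -0.0189]
```

Emit:
apply_moves:
  deltas:
    - {"xyz": [-0.6, 0.4, 3], "twist": [0, 0, -0.019], "fingers": 255}
    - {"xyz": [-1.2, 0.8, 6], "twist": [0, 0, -0.019], "fingers": 255}
    - {"xyz": [-1.29, 0.8, 9], "twist": [0, 0, -0.019], "fingers": 255}
    - {"xyz": [-1.29, 0.8, 10.5], "twist": [0, 0, -0.019], "fingers": 255}
    - {"xyz": [-1.29, 0.8, 10.5], "twist": [0, 0, -0.019], "fingers": 255}
    - {"xyz": [-1.29, 0.8, 10.5], "twist": [0, 0, -0.019], "fingers": 255}

```text
clock: 2.65
tool_pos: [549.2, -56.5, 246.3]
tcp_rot: [3.14, -0.001, 2.199]
ft_force: [0.5, -0.1, 0.2]
opening: -0.3
```

```bash
cat > look.py <<'E'
import sys
from bench import r,get_image
from h import *
import pickle
s=r.sense();print({k:np.round(s[k],3) for k in ("clock","tool_pos","tcp_rot","ft_force")})
n=sys.argv[1]
for c in ("wrist","side"):
    d=get_image(c);im=cv2.cvtColor(d["image"],cv2.COLOR_RGB2BGR)
    pickle.dump((s,d),open(f"{c}{n}.pkl","wb"))
    if c=="side": im=cv2.resize(im[140:245,165:290],None,fx=4.5,fy=4.5,interpolation=cv2.INTER_CUBIC)
    else: im=cv2.resize(im,(800,600),interpolation=cv2.INTER_CUBIC)
    cv2.imwrite(f"pics/{c}{n}.png",im)
E
python3 look.py 2
```

```text
{'clock': np.float64(2.65), 'tool_pos': array([549.151, -56.455, 246.344]), 'tcp_rot': array([ 3.140e+00, -1.000e-03,  2.199e+00]), 'ft_force': array([ 0.493, -0.123,  0.157])}
```

View pics/wrist2.png

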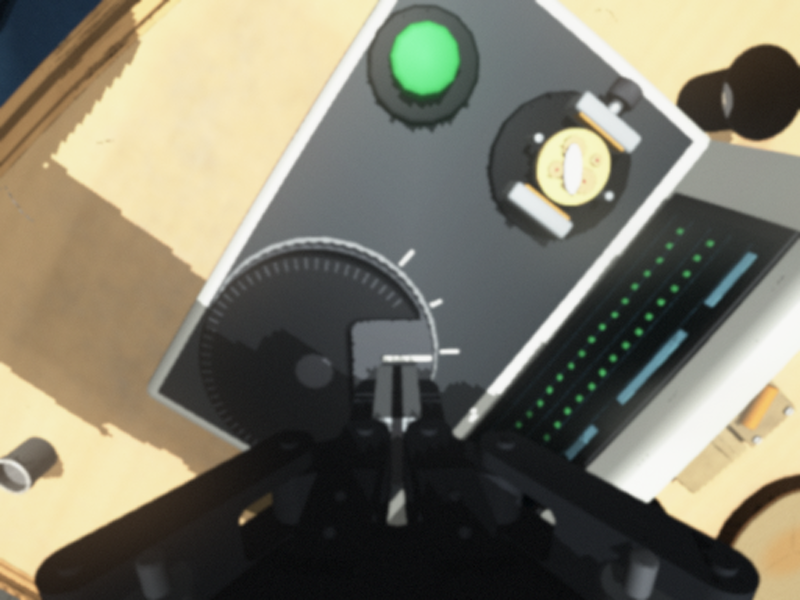

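View pics/side2.png

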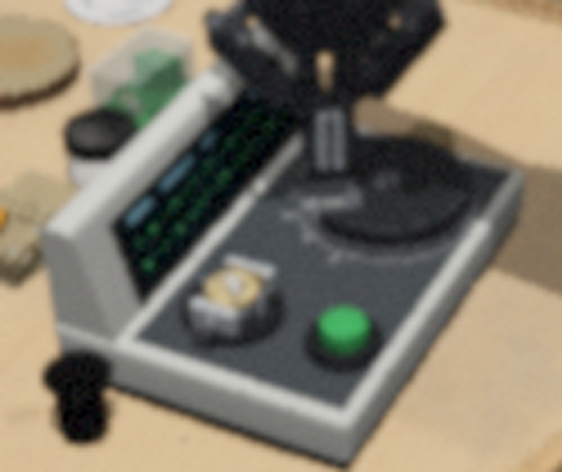

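```bash
python3 - <<'E'
import pickle
from h import *
s,d=pickle.load(open("wrist2.pkl","rb"))
u=lambda x,y:[x*.64-.2,y*.64-.2]
ax=ray(d,[u(314,372)],58,s)[0];print("axis",ax)
for p in ray(d,[u(406,257),u(436,303),u(450,352)],40,s): print(p,np.linalg.norm((p-ax)[:2]), np.degrees(np.arctan2(*(p-ax)[[1,0]])))
print(ray(d,[u(384,358),u(432,358)],47,s)); print("corner", ray(d,[u(352,322)],58,s))
print("key",ray(d,[u(425,59)],57,s),"mov",ray(d,[u(574,166)],60,s))
print(proj(d,s["tool_pos"]+[[0,0,-173.4]],s)/.64)
goto(s,[548.9,-56.2,224],126)
E
```

```text
axis [523.96989039 -75.91913528  58.        ]
[528.53702812 -20.7666663   40.        ] 55.34124665688326 85.26617703242003
[549.98625643 -29.02333597  40.        ] 53.6289781243259 60.97981649868442
[568.21814166 -42.93183942  40.        ] 55.19120788924734 36.70471593956558
[[545.27075139 -59.12513414  47.        ]
 [561.32653607 -47.49824705  47.        ]]
corner [[524.36419447 -50.00111304  58.        ]]
key [[492.50673888  38.23166047  57.        ]] mov [[553.41014881  41.21017414  60.        ]]
[[394.92215253 387.76972823]]
xyz cm [ 0.034 -0.008  2.234] twist [ 0.0013 -0.0007 -0.0004]
```

Emit:
apply_moves:
  deltas:
    - {"xyz": [0, 0, 0.8], "twist": [0, 0, 0], "fingers": 255}
    - {"xyz": [0, 0, 1.4], "twist": [0, 0, 0], "fingers": 255}
    - {"xyz": [0, 0, 1.9], "twist": [0, 0, 0], "fingers": 255}
    - {"xyz": [0, 0, 2.25], "twist": [0, 0, 0], "fingers": 255}
    - {"xyz": [0, 0, 2.25], "twist": [0, 0, 0], "fingers": 255}
    - {"xyz": [0, 0, 2.25], "twist": [0, 0, 0], "fingers": 255}

```text
clock: 3.35
tool_pos: [549.8, -56.4, 224.9]
tcp_rot: [3.139, 0.001, 2.199]
ft_force: [-0.5, 0.2, -0.0]
opening: -0.1
```

```bash
python3 look.py 3; cat > plan.py <<'E'
import sys
from bench import r
from h import *
ax=np.array([523.5,-75.3]); s=r.sense(); z=float(sys.argv[1])
Rt=R.from_euler("xyz",s["tcp_rot"]).as_matrix()
def row(th,t,rr=32):
    a=np.radians(th); p=ax+rr*np.array([np.cos(a),np.sin(a)])+t*np.array([np.sin(a),-np.cos(a)])
    Rg=R.from_euler("xyz",[np.pi,0,a+np.pi/2]).as_matrix()
    x=Rt.T@(np.r_[p,z]-s["tool_pos"])/10; w=R.from_matrix(Rt.T@Rg).as_rotvec()
    print(th,t,'{"xyz": [%.2f, %.2f, %.2f], "twist": [0, 0, %.3f], "fingers": 255},'%(*x,w[2]))
for a in sys.argv[2:]:
    row(*map(float,a.split(",")))
E
python3 plan.py 224 36,2 36,4 36,6 36,7 36,8 34,8 31,8 28,8 25,8 22,8 20,8 18,8 15,8 12,8
```

```text
{'clock': np.float64(3.35), 'tool_pos': array([549.838, -56.423, 224.886]), 'tcp_rot': array([3.139e+00, 1.000e-03, 2.199e+00]), 'ft_force': array([-0.511,  0.16 , -0.035])}
36.0 2.0 {"xyz": [-0.16, -0.05, 0.13], "twist": [0, 0, -0.000], "fingers": 255},
36.0 4.0 {"xyz": [-0.36, -0.05, 0.13], "twist": [0, 0, -0.000], "fingers": 255},
36.0 6.0 {"xyz": [-0.56, -0.05, 0.13], "twist": [0, 0, -0.000], "fingers": 255},
36.0 7.0 {"xyz": [-0.66, -0.05, 0.13], "twist": [0, 0, -0.000], "fingers": 255},
36.0 8.0 {"xyz": [-0.76, -0.05, 0.13], "twist": [0, 0, -0.000], "fingers": 255},
34.0 8.0 {"xyz": [-0.87, -0.08, 0.13], "twist": [0, 0, 0.035], "fingers": 255},
31.0 8.0 {"xyz": [-1.04, -0.13, 0.13], "twist": [0, 0, 0.087], "fingers": 255},
28.0 8.0 {"xyz": [-1.20, -0.20, 0.13], "twist": [0, 0, 0.140], "fingers": 255},
25.0 8.0 {"xyz": [-1.36, -0.26, 0.13], "twist": [0, 0, 0.192], "fingers": 255},
22.0 8.0 {"xyz": [-1.51, -0.34, 0.13], "twist": [0, 0, 0.244], "fingers": 255},
20.0 8.0 {"xyz": [-1.61, -0.40, 0.13], "twist": [0, 0, 0.279], "fingers": 255},
18.0 8.0 {"xyz": [-1.71, -0.46, 0.13], "twist": [0, 0, 0.314], "fingers": 255},
15.0 8.0 {"xyz": [-1.85, -0.55, 0.13], "twist": [0, 0, 0.366], "fingers": 255},
12.0 8.0 {"xyz": [-1.99, -0.65, 0.13], "twist": [0, 0, 0.419], "fingers": 255},
```

View pics/wrist3.png

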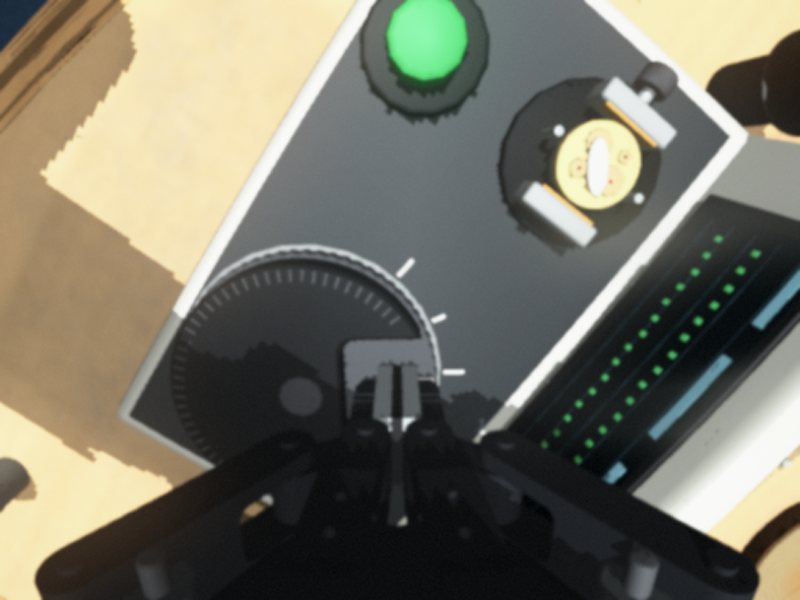

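Emit:
apply_moves:
  deltas:
    - {"xyz": [-0.16, -0.05, 0.1], "twist": [0, 0, 0], "fingers": 255}
    - {"xyz": [-0.36, -0.05, 0.1], "twist": [0, 0, 0], "fingers": 255}
    - {"xyz": [-0.56, -0.05, 0.1], "twist": [0, 0, 0], "fingers": 255}
    - {"xyz": [-0.66, -0.05, 0.1], "twist": [0, 0, 0], "fingers": 255}
    - {"xyz": [-0.76, -0.05, 0.1], "twist": [0, 0, 0], "fingers": 255}
    - {"xyz": [-0.87, -0.08, 0.1], "twist": [0, 0, 0.035], "fingers": 255}
    - {"xyz": [-1.04, -0.13, 0.1], "twist": [0, 0, 0.087], "fingers": 255}

```text
clock: 4.15
tool_pos: [555.0, -64.6, 224.3]
tcp_rot: [3.137, -0.002, 2.109]
ft_force: [-1.1, 5.7, 1.0]
opening: -0.2
```

```bash
python3 plan.py 224 28,8 25,8 23,8 21,8 18,8 15,8 12,8 10,8
```

```text
28.0 8.0 {"xyz": [-0.26, -0.10, 0.03], "twist": [0, 0, 0.050], "fingers": 255},
25.0 8.0 {"xyz": [-0.43, -0.15, 0.03], "twist": [0, 0, 0.102], "fingers": 255},
23.0 8.0 {"xyz": [-0.53, -0.19, 0.03], "twist": [0, 0, 0.137], "fingers": 255},
21.0 8.0 {"xyz": [-0.64, -0.24, 0.03], "twist": [0, 0, 0.172], "fingers": 255},
18.0 8.0 {"xyz": [-0.80, -0.31, 0.03], "twist": [0, 0, 0.224], "fingers": 255},
15.0 8.0 {"xyz": [-0.95, -0.39, 0.03], "twist": [0, 0, 0.277], "fingers": 255},
12.0 8.0 {"xyz": [-1.10, -0.48, 0.03], "twist": [0, 0, 0.329], "fingers": 255},
10.0 8.0 {"xyz": [-1.19, -0.55, 0.03], "twist": [0, 0, 0.364], "fingers": 255},
```

Emit:
apply_moves:
  deltas:
    - {"xyz": [-0.26, -0.1, 0.03], "twist": [0, 0, 0.05], "fingers": 255}
    - {"xyz": [-0.43, -0.15, 0.03], "twist": [0, 0, 0.102], "fingers": 255}
    - {"xyz": [-0.53, -0.19, 0.03], "twist": [0, 0, 0.137], "fingers": 255}
    - {"xyz": [-0.64, -0.24, 0.03], "twist": [0, 0, 0.172], "fingers": 255}
    - {"xyz": [-0.64, -0.24, 0.03], "twist": [0, 0, 0.172], "fingers": 255}

```text
clock: 4.65
tool_pos: [556.3, -71.4, 224.0]
tcp_rot: [3.137, -0.003, 1.937]
ft_force: [-0.5, -0.1, -0.2]
opening: 0.2
```

```bash
python3 look.py 4; python3 plan.py 224 18,8 15,8 12,8 10,8
```

```text
{'clock': np.float64(4.65), 'tool_pos': array([556.31 , -71.388, 224.005]), 'tcp_rot': array([ 3.137e+00, -3.000e-03,  1.937e+00]), 'ft_force': array([-0.511, -0.141, -0.233])}
18.0 8.0 {"xyz": [-0.16, -0.04, -0.01], "twist": [0, 0, 0.053], "fingers": 255},
15.0 8.0 {"xyz": [-0.33, -0.10, -0.01], "twist": [0, 0, 0.105], "fingers": 255},
12.0 8.0 {"xyz": [-0.49, -0.16, -0.01], "twist": [0, 0, 0.158], "fingers": 255},
10.0 8.0 {"xyz": [-0.59, -0.21, -0.01], "twist": [0, 0, 0.193], "fingers": 255},
```

View pics/wrist4.png

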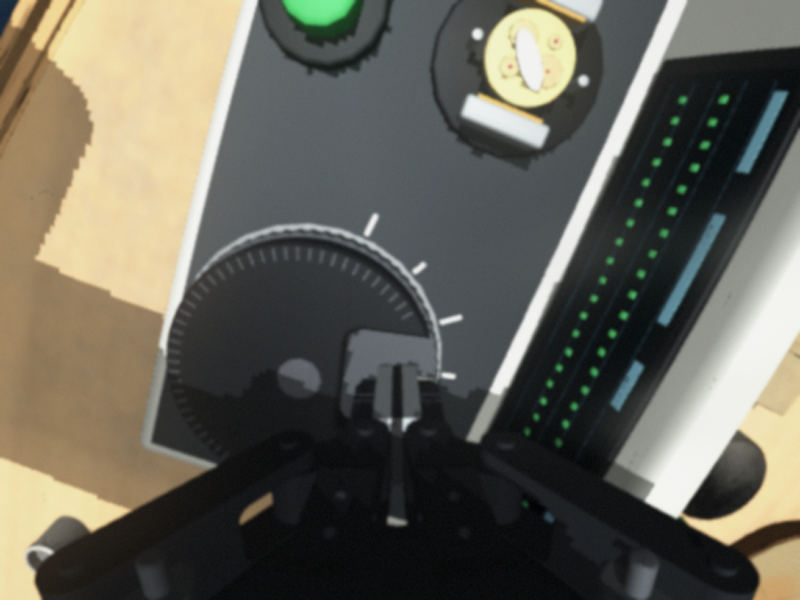

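```bash
python3 plan.py 224 18,8 15,8 12,8 9,8 6,8 4,8 2,8 0,8 -2,8 -3,8
```

```text
18.0 8.0 {"xyz": [-0.16, -0.04, -0.01], "twist": [0, 0, 0.053], "fingers": 255},
15.0 8.0 {"xyz": [-0.33, -0.10, -0.01], "twist": [0, 0, 0.105], "fingers": 255},
12.0 8.0 {"xyz": [-0.49, -0.16, -0.01], "twist": [0, 0, 0.158], "fingers": 255},
9.0 8.0 {"xyz": [-0.64, -0.23, -0.01], "twist": [0, 0, 0.210], "fingers": 255},
6.0 8.0 {"xyz": [-0.80, -0.31, -0.01], "twist": [0, 0, 0.262], "fingers": 255},
4.0 8.0 {"xyz": [-0.90, -0.37, -0.01], "twist": [0, 0, 0.297], "fingers": 255},
2.0 8.0 {"xyz": [-0.99, -0.43, -0.01], "twist": [0, 0, 0.332], "fingers": 255},
0.0 8.0 {"xyz": [-1.09, -0.50, -0.01], "twist": [0, 0, 0.367], "fingers": 255},
-2.0 8.0 {"xyz": [-1.18, -0.57, -0.01], "twist": [0, 0, 0.402], "fingers": 255},
-3.0 8.0 {"xyz": [-1.23, -0.60, -0.01], "twist": [0, 0, 0.419], "fingers": 255},
```

Emit:
apply_moves:
  deltas:
    - {"xyz": [-0.16, -0.04, 0], "twist": [0, 0, 0.053], "fingers": 255}
    - {"xyz": [-0.33, -0.1, 0], "twist": [0, 0, 0.105], "fingers": 255}
    - {"xyz": [-0.49, -0.16, 0], "twist": [0, 0, 0.158], "fingers": 255}
    - {"xyz": [-0.64, -0.23, 0], "twist": [0, 0, 0.21], "fingers": 255}
    - {"xyz": [-0.8, -0.31, 0], "twist": [0, 0, 0.262], "fingers": 255}
    - {"xyz": [-0.9, -0.37, 0], "twist": [0, 0, 0.297], "fingers": 255}
    - {"xyz": [-0.99, -0.43, 0], "twist": [0, 0, 0.332], "fingers": 255}
    - {"xyz": [-1.09, -0.5, 0], "twist": [0, 0, 0.367], "fingers": 255}
    - {"xyz": [-1.18, -0.57, 0], "twist": [0, 0, 0.402], "fingers": 255}
    - {"xyz": [-1.23, -0.6, 0], "twist": [0, 0, 0.419], "fingers": 255}
    - {"xyz": [-1.23, -0.6, 0], "twist": [0, 0, 0.419], "fingers": 255}

```text
clock: 5.85
tool_pos: [555.0, -85.1, 223.9]
tcp_rot: [3.139, -0.004, 1.519]
ft_force: [0.2, 0.5, -0.3]
opening: -0.2
```

```bash
python3 look.py 5; python3 plan.py 224 -6,8 -9,8 -12,8 -15,8 -18,8 -20,8 -22,8 -24,8 -26,8 -27,8
```

```text
{'clock': np.float64(5.85), 'tool_pos': array([555.016, -85.053, 223.879]), 'tcp_rot': array([ 3.139, -0.004,  1.519]), 'ft_force': array([ 0.154,  0.522, -0.315])}
-6.0 8.0 {"xyz": [-0.16, -0.04, -0.01], "twist": [0, 0, 0.053], "fingers": 255},
-9.0 8.0 {"xyz": [-0.32, -0.10, -0.01], "twist": [0, 0, 0.106], "fingers": 255},
-12.0 8.0 {"xyz": [-0.48, -0.16, -0.02], "twist": [0, 0, 0.158], "fingers": 255},
-15.0 8.0 {"xyz": [-0.64, -0.23, -0.02], "twist": [0, 0, 0.210], "fingers": 255},
-18.0 8.0 {"xyz": [-0.79, -0.31, -0.02], "twist": [0, 0, 0.263], "fingers": 255},
-20.0 8.0 {"xyz": [-0.89, -0.37, -0.02], "twist": [0, 0, 0.298], "fingers": 255},
-22.0 8.0 {"xyz": [-0.99, -0.43, -0.02], "twist": [0, 0, 0.333], "fingers": 255},
-24.0 8.0 {"xyz": [-1.09, -0.50, -0.02], "twist": [0, 0, 0.368], "fingers": 255},
-26.0 8.0 {"xyz": [-1.18, -0.57, -0.02], "twist": [0, 0, 0.402], "fingers": 255},
-27.0 8.0 {"xyz": [-1.23, -0.60, -0.02], "twist": [0, 0, 0.420], "fingers": 255},
```

View pics/wrist5.png

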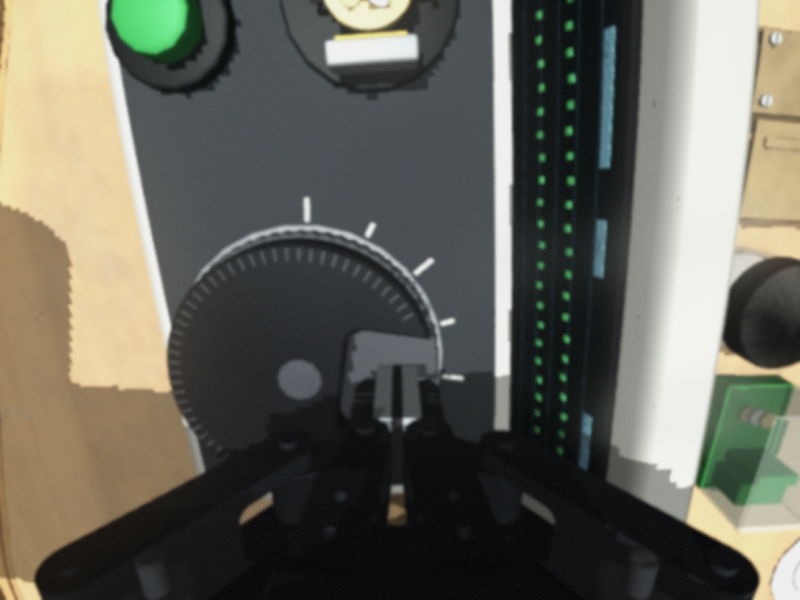

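Notch now at the fifth mark (452,377), with the same view relative to the tool as before. Third click.

Emit:
apply_moves:
  deltas:
    - {"xyz": [-0.16, -0.04, 0], "twist": [0, 0, 0.053], "fingers": 255}
    - {"xyz": [-0.33, -0.1, 0], "twist": [0, 0, 0.105], "fingers": 255}
    - {"xyz": [-0.49, -0.16, 0], "twist": [0, 0, 0.158], "fingers": 255}
    - {"xyz": [-0.64, -0.23, 0], "twist": [0, 0, 0.21], "fingers": 255}
    - {"xyz": [-0.8, -0.31, 0], "twist": [0, 0, 0.262], "fingers": 255}
    - {"xyz": [-0.9, -0.37, 0], "twist": [0, 0, 0.297], "fingers": 255}
    - {"xyz": [-0.99, -0.43, 0], "twist": [0, 0, 0.332], "fingers": 255}
    - {"xyz": [-1.09, -0.5, 0], "twist": [0, 0, 0.367], "fingers": 255}
    - {"xyz": [-1.18, -0.57, 0], "twist": [0, 0, 0.402], "fingers": 255}
    - {"xyz": [-1.23, -0.6, 0], "twist": [0, 0, 0.419], "fingers": 255}
    - {"xyz": [-1.23, -0.6, 0], "twist": [0, 0, 0.419], "fingers": 255}

```text
clock: 7.05
tool_pos: [548.3, -97.1, 223.8]
tcp_rot: [3.141, -0.005, 1.101]
ft_force: [0.1, 0.0, 0.5]
opening: -0.0
```

```bash
python3 look.py 6; python3 plan.py 224 -30,8 -33,8 -36,8 -39,8 -42,8 -44,8 -46,8 -48,8 -50,8 -51,8
```

```text
{'clock': np.float64(7.05), 'tool_pos': array([548.29 , -97.063, 223.763]), 'tcp_rot': array([ 3.141, -0.005,  1.101]), 'ft_force': array([0.123, 0.047, 0.53 ])}
-30.0 8.0 {"xyz": [-0.15, -0.04, -0.03], "twist": [0, 0, 0.054], "fingers": 255},
-33.0 8.0 {"xyz": [-0.32, -0.10, -0.03], "twist": [0, 0, 0.106], "fingers": 255},
-36.0 8.0 {"xyz": [-0.48, -0.16, -0.03], "twist": [0, 0, 0.159], "fingers": 255},
-39.0 8.0 {"xyz": [-0.63, -0.23, -0.03], "twist": [0, 0, 0.211], "fingers": 255},
-42.0 8.0 {"xyz": [-0.79, -0.31, -0.03], "twist": [0, 0, 0.263], "fingers": 255},
-44.0 8.0 {"xyz": [-0.89, -0.37, -0.03], "twist": [0, 0, 0.298], "fingers": 255},
-46.0 8.0 {"xyz": [-0.98, -0.43, -0.03], "twist": [0, 0, 0.333], "fingers": 255},
-48.0 8.0 {"xyz": [-1.08, -0.50, -0.03], "twist": [0, 0, 0.368], "fingers": 255},
-50.0 8.0 {"xyz": [-1.17, -0.56, -0.03], "twist": [0, 0, 0.403], "fingers": 255},
-51.0 8.0 {"xyz": [-1.22, -0.60, -0.03], "twist": [0, 0, 0.420], "fingers": 255},
```

View pics/wrist6.png

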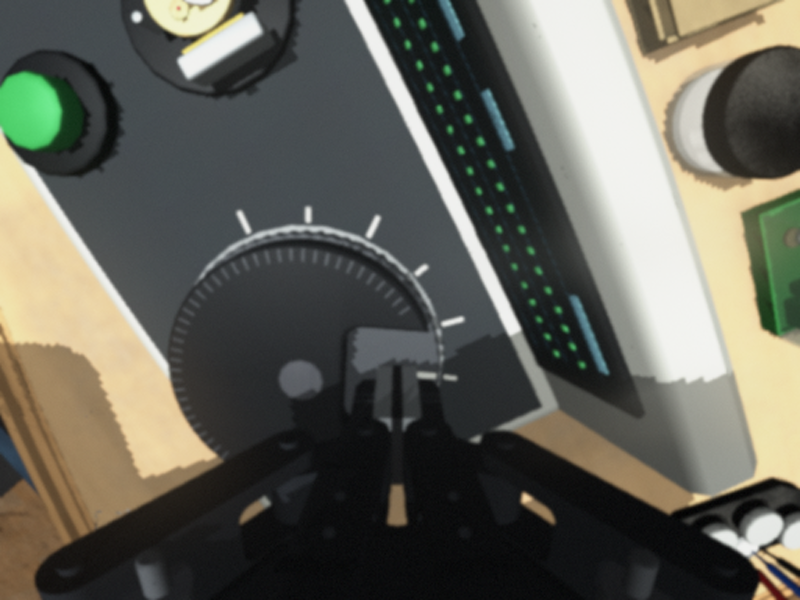

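At the sixth mark now (line at (430,376) meets mark at (450,378)). Fourth and last click.

Emit:
apply_moves:
  deltas:
    - {"xyz": [-0.16, -0.04, 0], "twist": [0, 0, 0.053], "fingers": 255}
    - {"xyz": [-0.33, -0.1, 0], "twist": [0, 0, 0.105], "fingers": 255}
    - {"xyz": [-0.49, -0.16, 0], "twist": [0, 0, 0.158], "fingers": 255}
    - {"xyz": [-0.64, -0.23, 0], "twist": [0, 0, 0.21], "fingers": 255}
    - {"xyz": [-0.8, -0.31, 0], "twist": [0, 0, 0.262], "fingers": 255}
    - {"xyz": [-0.9, -0.37, 0], "twist": [0, 0, 0.297], "fingers": 255}
    - {"xyz": [-0.99, -0.43, 0], "twist": [0, 0, 0.332], "fingers": 255}
    - {"xyz": [-1.09, -0.5, 0], "twist": [0, 0, 0.367], "fingers": 255}
    - {"xyz": [-1.18, -0.57, 0], "twist": [0, 0, 0.402], "fingers": 255}
    - {"xyz": [-1.23, -0.6, 0], "twist": [0, 0, 0.419], "fingers": 255}
    - {"xyz": [-1.23, -0.6, 0], "twist": [0, 0, 0.419], "fingers": 255}
    - {"xyz": [-1.23, -0.6, 0], "twist": [0, 0, 0.419], "fingers": 255}

```text
clock: 8.35
tool_pos: [537.2, -105.3, 223.6]
tcp_rot: [-3.14, -0.004, 0.683]
ft_force: [0.6, -0.2, -0.8]
opening: 0.1
```

```bash
python3 look.py 7; python3 plan.py 290 -51,6
```

```text
{'clock': np.float64(8.35), 'tool_pos': array([ 537.229, -105.282,  223.582]), 'tcp_rot': array([-3.14 , -0.004,  0.683]), 'ft_force': array([ 0.553, -0.176, -0.805])}
-51.0 6.0 {"xyz": [0.25, -0.01, -6.64], "twist": [0, 0, 0.002], "fingers": 255},
```

View pics/wrist7.png

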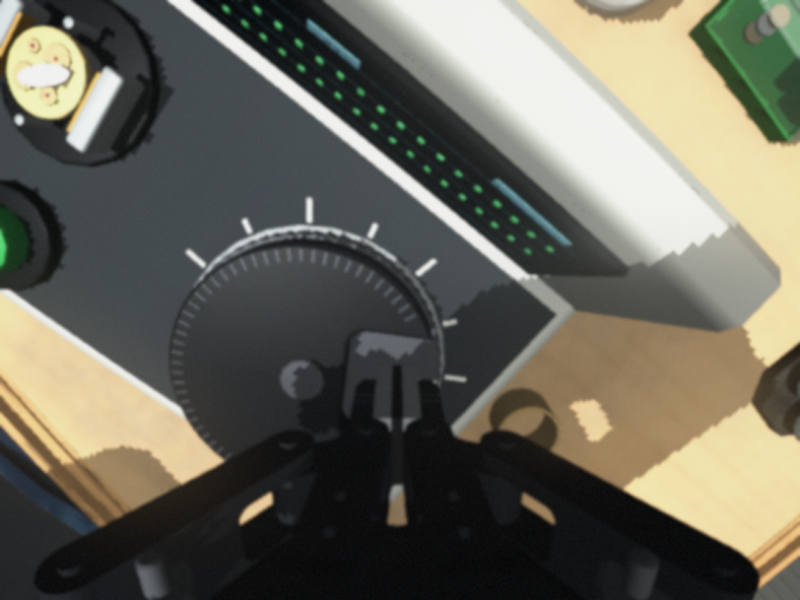

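Emit:
apply_moves:
  deltas:
    - {"xyz": [0, 0, -1], "twist": [0, 0, 0], "fingers": 255}
    - {"xyz": [0, 0, -2.5], "twist": [0, 0, 0], "fingers": 255}
    - {"xyz": [0, 0, -5], "twist": [0, 0, 0], "fingers": 255}
    - {"xyz": [0, 0, -7], "twist": [0, 0, 0], "fingers": 255}
    - {"xyz": [0, 0, -7], "twist": [0, 0, 0], "fingers": 255}

```text
clock: 8.95
tool_pos: [539.1, -106.2, 298.8]
tcp_rot: [3.135, -0.01, 0.683]
ft_force: [0.3, -0.5, 0.7]
opening: -0.5
```

```bash
python3 look.py 8;  python3 -c "
from bench import r
from h import *
goto(r.sense(),[492.2,38.4,290],39)"
```

```text
{'clock': np.float64(8.95), 'tool_pos': array([ 539.112, -106.2  ,  298.753]), 'tcp_rot': array([ 3.135, -0.01 ,  0.683]), 'ft_force': array([ 0.339, -0.531,  0.718])}
xyz cm [  5.575 -14.036   0.516] twist [ 0.0004 -0.0058  0.0018]
```

View pics/wrist8.png

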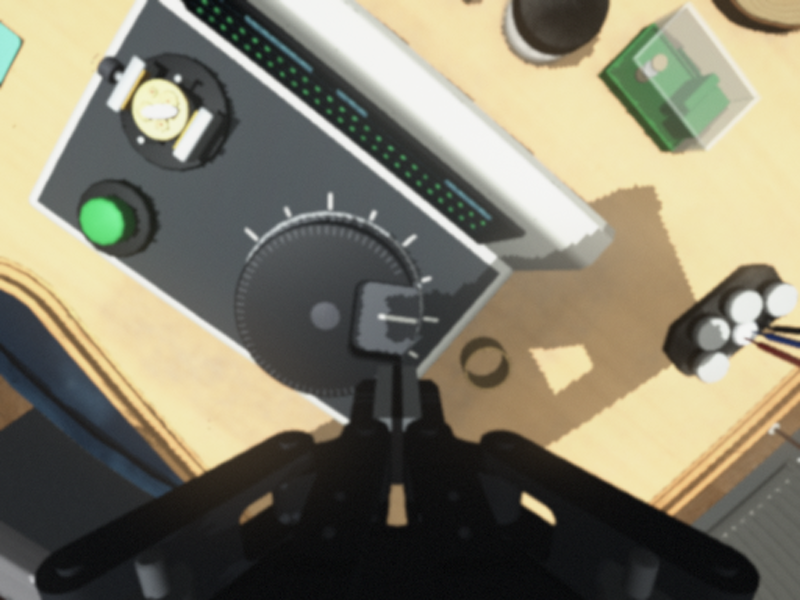

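Emit:
apply_moves:
  deltas:
    - {"xyz": [1.5, -3.5, 0], "twist": [0, 0, 0], "fingers": 255}
    - {"xyz": [3, -7, 0], "twist": [0, 0, 0], "fingers": 255}
    - {"xyz": [4.2, -10.5, 0], "twist": [0, 0, 0], "fingers": 255}
    - {"xyz": [5.2, -13, 0.3], "twist": [0, 0, 0], "fingers": 255}
    - {"xyz": [5.57, -14.03, 0.5], "twist": [0, -0.006, 0], "fingers": 255}
    - {"xyz": [5.57, -14.03, 0.5], "twist": [0, -0.006, 0], "fingers": 255}
    - {"xyz": [5.57, -14.03, 0.5], "twist": [0, -0.006, 0], "fingers": 255}
    - {"xyz": [5.57, -14.03, 0.5], "twist": [0, -0.006, 0], "fingers": 255}

```text
clock: 9.85
tool_pos: [492.8, 37.3, 290.2]
tcp_rot: [3.141, 0.0, 0.681]
ft_force: [0.0, -0.0, -0.1]
opening: -0.1
```

```bash
python3 look.py 9;  python3 -c "
from bench import r
from h import *
goto(r.sense(),[492.2,38.4,235],39)"
```

```text
{'clock': np.float64(9.85), 'tool_pos': array([492.751,  37.309, 290.18 ]), 'tcp_rot': array([3.141, 0.   , 0.681]), 'ft_force': array([ 0.01 , -0.015, -0.073])}
xyz cm [ 0.025 -0.123  5.532] twist [0.0009 0.     0.0003]
```

View pics/wrist9.png

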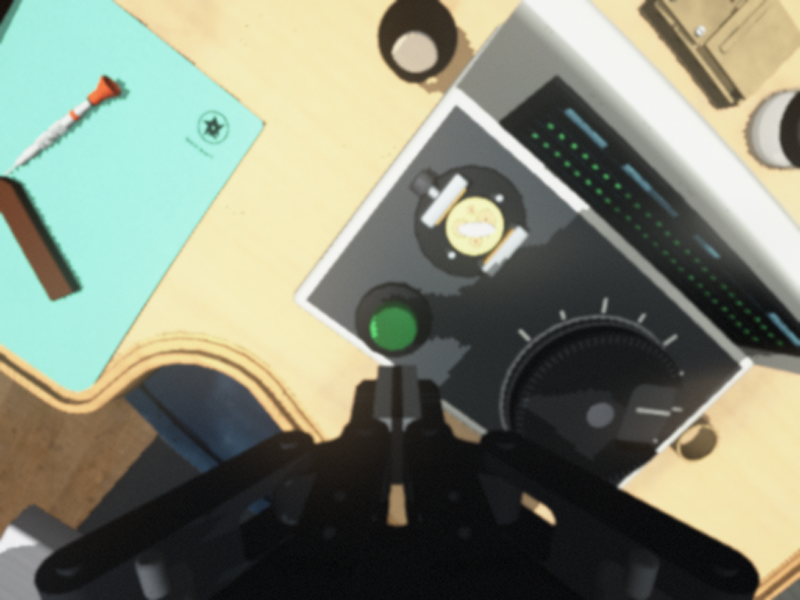

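View pics/side9.png

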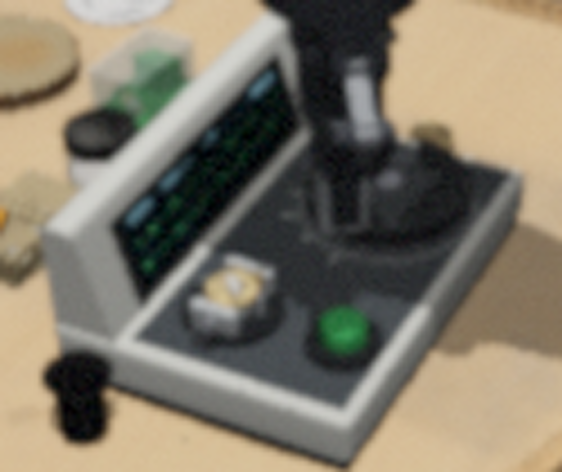

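```bash
python3 -c "
import pickle
from h import *
s,d=pickle.load(open('wrist9.pkl','rb'))
print(ray(d,[[394*.64-.2,328*.64-.2]],57,s))"
```

```text
[[492.95408324  38.70382317  57.        ]]
```

Emit:
apply_moves:
  deltas:
    - {"xyz": [0, -0.1, 2], "twist": [0, 0, 0], "fingers": 255}
    - {"xyz": [0, -0.1, 4], "twist": [0, 0, 0], "fingers": 255}
    - {"xyz": [0, -0.1, 5.3], "twist": [0, 0, 0], "fingers": 255}
    - {"xyz": [0, -0.1, 5.3], "twist": [0, 0, 0], "fingers": 255}
    - {"xyz": [0, -0.1, 5.3], "twist": [0, 0, 0], "fingers": 255}

```text
clock: 10.45
tool_pos: [492.4, 37.7, 237.4]
tcp_rot: [3.141, 0.0, 0.68]
ft_force: [0.1, 0.1, -0.2]
opening: -0.3
```

```bash
python3 look.py 10
```

```text
{'clock': np.float64(10.45), 'tool_pos': array([492.365,  37.735, 237.365]), 'tcp_rot': array([3.141, 0.   , 0.68 ]), 'ft_force': array([ 0.078,  0.064, -0.191])}
```

View pics/side10.png

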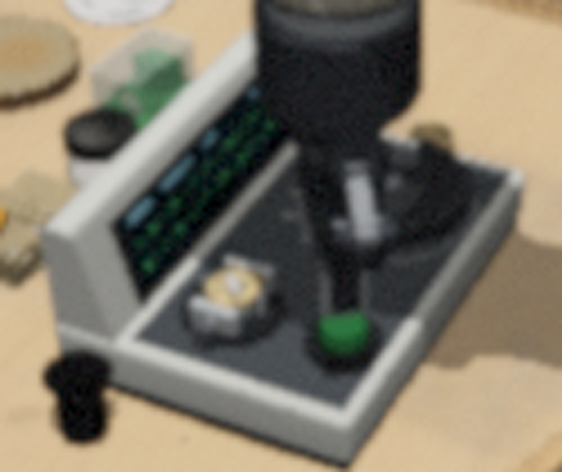

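View pics/wrist10.png

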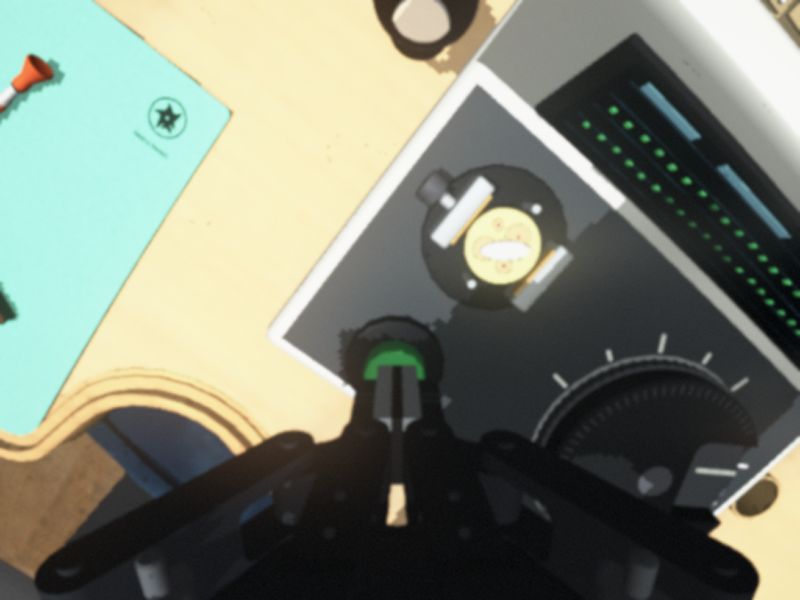

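Emit:
apply_moves:
  deltas:
    - {"xyz": [0, 0, 0.3], "twist": [0, 0, 0], "fingers": 255}
    - {"xyz": [0, 0, 0.6], "twist": [0, 0, 0], "fingers": 255}
    - {"xyz": [0, 0, 0.85], "twist": [0, 0, 0], "fingers": 255}
    - {"xyz": [0, 0, 1.05], "twist": [0, 0, 0], "fingers": 255}
    - {"xyz": [0, 0, 1.2], "twist": [0, 0, 0], "fingers": 255}
    - {"xyz": [0, 0, 1.2], "twist": [0, 0, 0], "fingers": 255}

```text
clock: 11.15
tool_pos: [493.2, 37.9, 226.6]
tcp_rot: [3.139, -0.002, 0.681]
ft_force: [-0.8, -1.0, 3.5]
opening: 0.0
```

Emit:
apply_moves:
  deltas:
    - {"xyz": [0, 0, 0.1], "twist": [0, 0, 0], "fingers": 255}
    - {"xyz": [0, 0, 0.2], "twist": [0, 0, 0], "fingers": 255}
    - {"xyz": [0, 0, 0.25], "twist": [0, 0, 0], "fingers": 255}
    - {"xyz": [0, 0, 0.25], "twist": [0, 0, 0], "fingers": 255}

```text
clock: 11.55
tool_pos: [493.3, 37.9, 224.5]
tcp_rot: [3.139, -0.002, 0.681]
ft_force: [-2.1, -0.2, 5.6]
opening: -0.3
```

Emit:
apply_moves:
  deltas:
    - {"xyz": [0, 0, 0.05], "twist": [0, 0, 0], "fingers": 255}
    - {"xyz": [0, 0, 0.1], "twist": [0, 0, 0], "fingers": 255}
    - {"xyz": [0, 0, 0.15], "twist": [0, 0, 0], "fingers": 255}
    - {"xyz": [0, 0, 0.15], "twist": [0, 0, 0], "fingers": 255}

```text
clock: 11.95
tool_pos: [493.5, 37.9, 224.3]
tcp_rot: [3.14, -0.001, 0.681]
ft_force: [-4.6, -0.4, 13.3]
opening: 0.2
```

Emit:
apply_moves:
  deltas:
    - {"xyz": [0, 0, 0.05], "twist": [0, 0, 0], "fingers": 255}
    - {"xyz": [0, 0, 0.05], "twist": [0, 0, 0], "fingers": 255}
    - {"xyz": [0, 0, -0.4], "twist": [0, 0, 0], "fingers": 255}
    - {"xyz": [0, 0, -0.8], "twist": [0, 0, 0], "fingers": 255}
    - {"xyz": [0, 0, -1.5], "twist": [0, 0, 0], "fingers": 255}
    - {"xyz": [0, 0, -4], "twist": [0, 0, 0], "fingers": 255}
    - {"xyz": [0, 0, -8], "twist": [0, 0, 0], "fingers": 255}
    - {"xyz": [-3, 0, -12], "twist": [0, 0, 0], "fingers": 255}
    - {"xyz": [-6, 0, -12], "twist": [0, 0, 0], "fingers": 255}
    - {"xyz": [-6, 0, -12], "twist": [0, 0, 0], "fingers": 255}
    - {"xyz": [-6, 0, -12], "twist": [0, 0, 0], "fingers": 255}
    - {"xyz": [-6, 0, -12], "twist": [0, 0, 0], "fingers": 255}

```text
clock: 13.15
tool_pos: [446.8, 0.5, 343.6]
tcp_rot: [3.141, -0.0, 0.681]
ft_force: [-0.6, -0.3, -0.9]
opening: 0.1
```

```bash
python3 look.py 11; python3 - <<'E'
from bench import get_image
import cv2
a=cv2.cvtColor(get_image("top")["image"],cv2.COLOR_RGB2BGR)[120:260,130:380]
cv2.imwrite("pics/top11.png",cv2.resize(a,None,fx=3.2,fy=3.2,interpolation=cv2.INTER_CUBIC))
E
```

```text
{'clock': np.float64(13.15), 'tool_pos': array([446.753,   0.528, 343.612]), 'tcp_rot': array([ 3.141, -0.   ,  0.681]), 'ft_force': array([-0.551, -0.345, -0.901])}
```

View pics/wrist11.png

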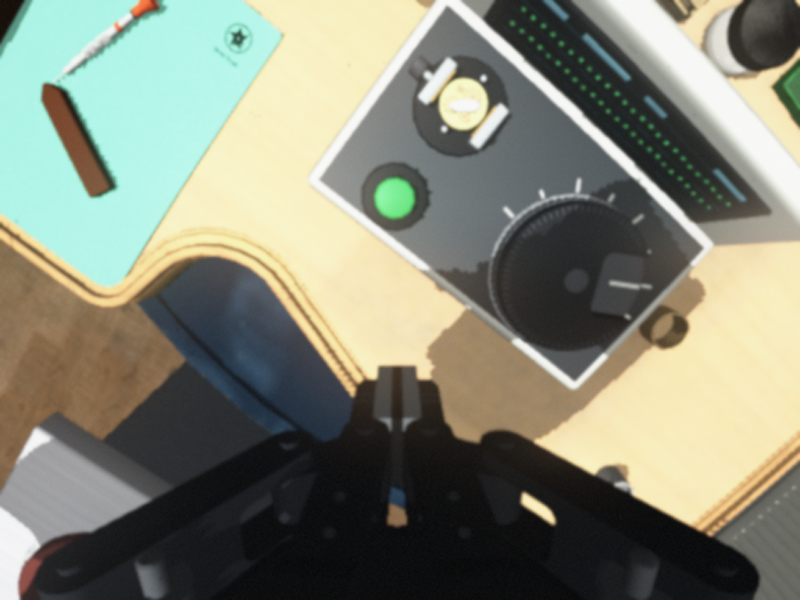

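View pics/side11.png

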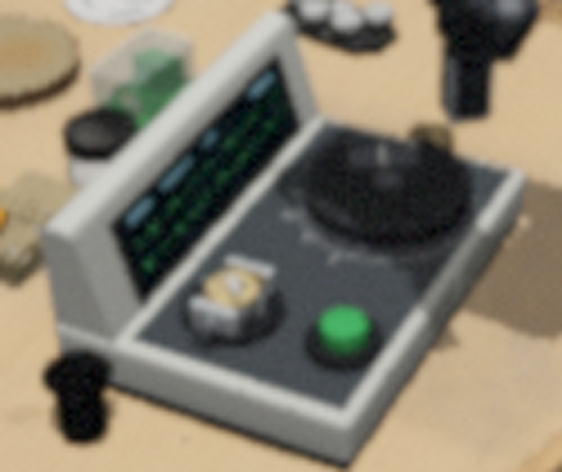

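View pics/top11.png

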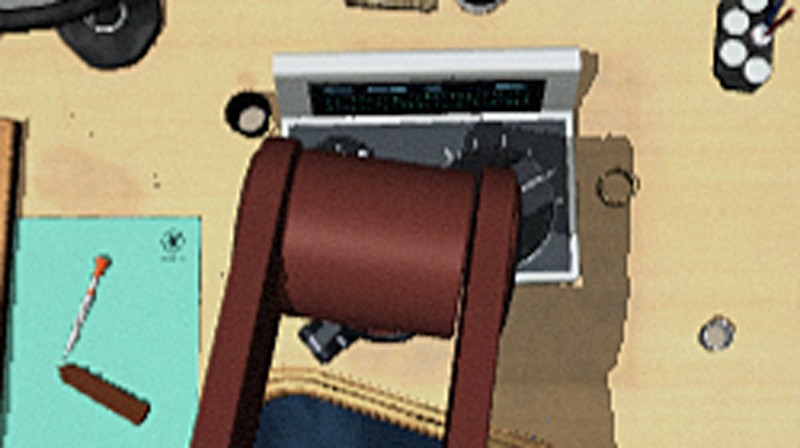

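The dial's line (at 610–650, 285 in the wrist view) points at the seventh mark, with the eighth visible below it at (628,317). The key is up, the movement and loose things haven't moved, and the arm is clear.

```bash
python3 -c "
from bench import r
print(r.close_job())"
```

```text
the job is handed in; nothing more can be done
None
```

The dial is four clicks higher than it was, and the start key was then pressed fully down once and came back up. I handed the job in at about 13 s, well inside the 51 s limit.

- **Dial:** It started in the third position. I pushed it clockwise one click at a time with the shut fingertips in the notch, checking by camera after each click. It now rests at the seventh mark. The fingers then lifted straight out with no contact force.
- **Start key:** I pressed it to its stop. The force rose from 5.6 to 13 N over the last 0.2 mm of travel, so it was fully down.
- **Last checks:** The final pictures show the dial still at the seventh mark, the key up, and the arm clear and touching nothing. The movement and the loose things round the machine are where they were. No check failed or disagreed.

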